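# Shut and pin a clamshell board-test fixture

### The job

Swing the lid of the blue board-test fixture down onto its base, then take the red-headed lock pin from its grey holder and push it down through the hole in the lid into the hole in the base until its flange presses the lid fully shut against the spring plungers. The program finishes while still holding the pin by its head and pressing it down, because the plungers lift the lid again when it is let go. Leave the multimeter, the screwdriver, the solder spool and the steel test cell where they are.

Things in the scene. Friction and masses are not known exactly. Their poses are not given: they have to be found in the camera images.
- fixture: Clamshell test fixture fixed to the worktop: blue frame on a dark base plate, 160 (x) x 120 (y) x 40 mm high, an open nest with a small circuit board inside (nothing of it stands above the frame). Origin: centre of its underside, on the worktop; x points to the hinge side (its back), z up.
- base_hole (a point): Centre of the mouth of the vertical 12 mm lock hole in the top of the fixture's front block: 57.5 mm in front (-x) of the fixture's origin, 40 mm above the worktop. The hole goes right through the 40 mm high block. Axes as the fixture's.
- lid (a joint): Lid angle, rad: 0 fully shut (level on the frame), growing as it opens, up to 1.6; starts at 0.65 to 1.05. A stiff friction hinge holds it where it is left (a light push of 1 to 4 N at the front edge moves it). Two spring plungers in the front block meet it at about 0.06; about 7 N straight down at the hole brings it to 0, where it meets a firm stop; let go, it lifts back to about 0.03.
- lid_hinge (a point): Point on the hinge axis midway across the lid, at half its thickness: 75 mm behind (+x of) the fixture's origin, 44 mm above the worktop. The axis is the fixture's y. This frame turns with the lid: -x runs from hinge to front edge.
- lid_hole (a point): Centre of the 12.5 mm hole in the lid, on its upper face, 132.5 mm from the hinge axis; z is the lid's upward normal. Right over base_hole when shut, 48 mm above the worktop. The lid is an aluminium plate with a clear window, 8 mm thick, 120 mm wide (y), front edge 155 mm from the hinge axis; its front strip (45 mm deep, whole width) can be pressed on.
- holder: Grey plastic block 60 x 60 x 45 mm, fixed to the worktop, with a vertical 12.5 mm hole through its middle in which the pin stands. Origin: centre of its underside.
- pin: Loose steel lock pin, about 80 g, upright in the holder. Origin: tip of its shank; z along the pin to its head. Shank 10 mm thick, 40 mm long, last 4 mm tapered to 5 mm; then a flange 28 mm across, 4 mm thick; then a red round head 22 mm across, 36 mm high (44 to 80 mm above the tip). In the holder the tip is 5 mm above the worktop.
- pin_flange (a point): Centre of the underside of the pin's flange, 40 mm above its tip. In the holder it rests on the block, 45 mm above the worktop.
- multimeter: Yellow multimeter lying flat, 134 x 70 x 41 mm, a loose bystander; origin: centre of its underside.
- screwdriver: Red-handled screwdriver lying flat, 183 mm long, a loose bystander; origin: centre of its underside.
- solder_spool: Spool of solder standing on its end, 56 mm across, 36 mm high, a loose bystander; origin: centre of its underside.
- cell_flat: Small round bolted steel test cell, 68 mm across, 29 mm high, a loose bystander; origin: centre of its underside.
Things that resemble listed ones, but are neither listed nor needed, are in the scene too. There is more than one size of the pin; the job needs the smallest.

How it is judged:
By the outcome, as a careful person would: the job done as asked, in the order asked, and still so for the second after the job is handed in, while the arm keeps its last pose, push and grip.
It also fails if it takes over 64 s, if anything falls off the work surface, if the arm or the gripper's body presses on something with over 40 N, if the wrist force passes 120 N, or if a joint passes its speed limit or range.

### The arm

A 6-joint arm with a two-finger parallel gripper is mounted at the origin on the work surface; the furniture and walls round the work are solid. World frame = base frame: x ahead of the robot, y to its left, z up, the work surface at z = 0. Lengths are in m, angles in rad, forces in N, time in s.
With the tool pointing down it reaches from about 0.3 to 0.875 m from the base axis. Payload 6.4 kg.
Tool frame: the origin (TCP) lies on the centre line of the jaws, within the pads' length; the fingertips stand 19 mm ahead of it and the grasp point (between the pads) is the TCP; z points along the fingers, y is the direction in which the jaws open and shut (so a half turn about z gives the same grasp; the last joint's range is limited). The gripper opens to 88 mm and grips with 3 to 60 N. Pads are 18 mm wide; open, the fingers measure 123 mm over their backs; the gripper's body (75 mm by 187 mm) begins 45 mm behind the grasp point.
Start: joints at [-0.206, 0.181, 1.607, -0, 1.354, -0.206], TCP at [0.575, 0, 0.258] pointing down, gripper open.
Joint ranges: [-2.99, 2.99], [-0.89, 2.07], [0.3, 2.58], [-1.14, 4.28], [0, 2.63], [-3.12, 3.12]. Speed limits (rad/s): [2.57, 2.57, 3.01, 3.14, 3.14, 3.14].

### API

Orientations are given as a unit quaternion [w, x, y, z].
In Python, from workcell import robot gives the robot as it stands.
- The arm moves only by the tool step_arm, never from a script. Its argument "increments" is a list of rows, each an object with "travel": the shift along the world's x, y, z in mm, a list of three; "twist": the turn, a rotation vector about the world's x, y, z in degrees, a list of three; "fingers": the opening, from 0 (shut) to 1 (fully open). In form: [{"travel": [x, y, z], "twist": [wx, wy, wz], "fingers": fingers}, ...]. A call has 1 to 10 rows; each row is the pose to reach, as a shift and turn from the pose commanded when the call began; what a row does not reach only later rows make up. A row lasts 1/8 s, in which the tool goes at most 62.5 mm and 10.7 degrees, less where a joint would pass 70% of its speed; a pose out of reach is approached as far as the arm can. A call with a gripper value outside its range is refused whole. The fingers move at their own pace and stop on an object; the grip force is fixed at half the most. Time passes only in rows, so rows that repeat a pose let the fingers close. It gives the time, the measured TCP pose, the force and the opening at its end, in the units of the state.
- robot.read_state(): the state, without advancing time (a new reading comes with each control period).
- robot.camera(name): name is "scene" or "side" or "wrist"; returns a dict with "frame" (420x560x3 uint8, red, green, blue), "camera_matrix" (3x3 intrinsics, pixels), "k1" (the pictures are not rectified: a ray, as slopes to the right and down, at radius r is drawn at 1 + k1 r^2 times it, then the intrinsics apply), "R" (3x3) and "t" (3): a world point X has camera coordinates R X + t. Camera axes: x right, y down, z forward; pixel columns grow to the right and rows downward; lengths in m; the calibration is good to about 2 mm. A picture is of the moment at which its call begins. There is no depth.
- robot.job_done(): hands the job in, once; it reports no verdict.
Trained networks look in the newest picture that a camera, given by its name, has taken for a name from the list of things; names that differ only in an ending like _2 or _b are one class to them, and where a whole thing is asked for, a point or a joint stands for the part that bears it (a point fixed in the world has none). Each returns a list of dicts, best first, with "p" (0 to 1); they miss things now and then, are a little off and sometimes report something else, mostly with a low value. They report only what shows in the picture. A call takes as long as a camera call. They do not tell look-alikes from the thing itself.
- robot.spot_in(camera, thing): "extent" ([left, top, right, bottom] in pixels, round what is visible of it).
The state is a dict: "clock": time; "joint_pos": joint angles; "joint_velocities": joint speeds; "effort": joint torques, N m; "ee_pos": TCP position; "orientation": TCP orientation; "ft_force": force on the tool from outside, world axes, zero at the start; "ft_torque": the same for the moment, N m; "gripper_width": finger opening in m.
Only numpy, scipy, OpenCV 4.12 (cv2) and the standard library are available. Lean on these libraries where they do the work, as an engineer would, in place of code of your own. Each camera call takes 0.05 s, during which the arm holds its last target.

## Working session

There is one attempt and no reset: what is moved stays moved. The work goes in short steps, Python scripts to look and compute and a tool call to move; the robot and the scene stay as the last step left them, time stands still between calls to the robot, and variables do not carry over. Pictures are saved under pics/ and viewed, and the job is handed in when it is done.

Besides the shell and the picture viewer there is one more tool, called after ">>>" as name([rows], argument=value, ...), one row to a line, values as JSON. step_arm: Moves the arm, as the interface text tells. Its arguments: {"type":"object","properties":{"increments":{"type":"array","items":{"type":"object","properties":{"travel":{"type":"array","items":{"type":"number"}},"twist":{"type":"array","items":{"type":"number"}},"fingers":{"type":"number"}}}}},"required":["increments"]}

```bash
ls; mkdir -p pics; python3 - <<'E'
from workcell import robot
import cv2
s=robot.read_state();print(s['clock'],s['ee_pos'],s['orientation'],s['ft_force'],s['gripper_width'])
for n in ["scene","side","wrist"]:
    c=robot.camera(n)
    cv2.imwrite(f"pics/{n}0.png",c["frame"][:,:,::-1])
    print(n,c["camera_matrix"],c["k1"],c["R"],c["t"])
    for th in ["fixture","lid","holder","pin","multimeter","screwdriver","solder_spool","cell_flat"]:
        print(th,[(d['p'],[round(v) for v in d['extent']]) for d in robot.spot_in(n,th)])
E
```

```text
pics
0.0 [5.74505709e-01 1.36423085e-04 2.56833749e-01] [-7.04677934e-04  7.07100560e-01  7.07112502e-01 -4.60357629e-04] [ 0.23585643 -0.28210774  0.44666423] 0.08783844308003401
scene [[524.19557042   0.         279.2185901 ]
 [  0.         524.19557042 204.70777408]
 [  0.           0.           1.        ]] -0.07383233661114194 [[ 0.62576069 -0.77998859 -0.00643087]
 [-0.53131114 -0.42018934 -0.73562857]
 [ 0.57107971  0.46374424 -0.6773546 ]] [-0.35859721  0.35974763  1.24615938]
fixture [(0.7, [208, 174, 280, 238])]
lid [(0.8, [217, 174, 274, 204])]
holder [(0.7, [157, 187, 176, 207]), (0.6, [296, 219, 326, 246])]
pin [(0.82, [343, 200, 355, 229]), (0.8, [276, 217, 288, 249])]
multimeter [(0.92, [173, 155, 209, 187])]
screwdriver [(0.75, [215, 174, 275, 204]), (0.52, [345, 310, 370, 339]), (0.17, [307, 213, 317, 231])]
solder_spool [(0.7, [383, 251, 406, 274])]
cell_flat [(0.72, [382, 247, 408, 271])]
side [[418.88045302   0.         281.50446956]
 [  0.         418.88045302 210.09124534]
 [  0.           0.           1.        ]] 0.02690779273413277 [[ 0.93377683 -0.35684072 -
[... 498 characters left out ...]
l_flat [(0.76, [200, 180, 224, 198])]
wrist [[293.10553441   0.         276.58346978]
 [  0.         293.10553441 211.25053999]
 [  0.           0.           1.        ]] -0.05734422656057673 [[ 9.99999744e-01  1.61701296e-04  6.96935432e-04]
 [-7.22536711e-05 -9.46318411e-01  3.23235921e-01]
 [ 7.11790497e-04 -3.23235888e-01 -9.46318157e-01]] [-0.57550803 -0.0445724   0.39058572]
fixture [(0.76, [160, 0, 328, 152])]
lid [(0.55, [160, 1, 319, 154])]
holder [(0.58, [250, 226, 312, 293])]
pin [(0.77, [272, 260, 289, 293]), (0.67, [190, 230, 223, 282]), (0.67, [333, 288, 364, 353])]
multimeter []
screwdriver [(0.66, [158, 385, 203, 395])]
solder_spool [(0.67, [296, 366, 324, 386])]
cell_flat []
```

View pics/scene0.png

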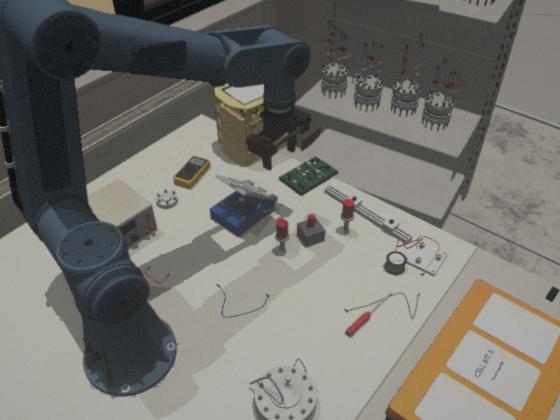

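View pics/side0.png

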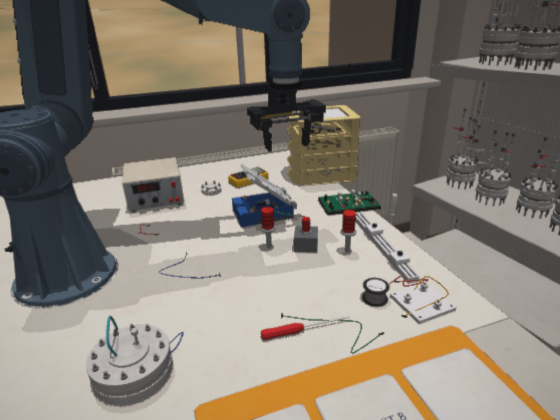

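View pics/wrist0.png

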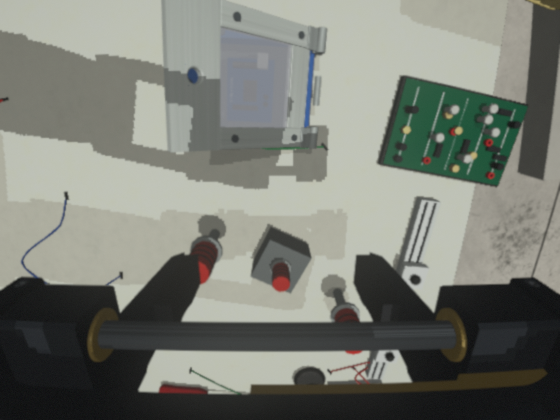

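The wrist view shows the fixture at the top (lid hole about (193,75), hinge at the right, about x=318). The grey holder with its small pin is at (281,262), with larger red-headed pins at (205,255) and (345,320).

What could be taken for the pin, in scene pixels: (282,232) free-standing and tall; (311,225) short, in the grey block; (348,212) free-standing and tall. I choose the short one in the block and will check it in a crop.

```bash
cat > h.py <<'E'
import numpy as np, cv2
from scipy.optimize import least_squares
def undist(c,uv):
    K=c["camera_matrix"];x=(uv[0]-K[0,2])/K[0,0];y=(uv[1]-K[1,2])/K[1,1]
    rd=np.hypot(x,y);r=rd
    for _ in range(30): r=rd/(1+c["k1"]*r*r)
    f=r/rd if rd>0 else 1
    return np.array([x*f,y*f,1.])
def ray(c,uv):
    R=np.array(c["R"]);t=np.array(c["t"]);C=-R.T@t
    d=R.T@undist(c,uv);return C,d/np.linalg.norm(d)
def proj(c,X):
    p=np.array(c["R"])@np.array(X)+np.array(c["t"]);x=p[:2]/p[2]
    x=x*(1+c["k1"]*(x@x));K=c["camera_matrix"]
    return np.array([K[0,0]*x[0]+K[0,2],K[1,1]*x[1]+K[1,2]])
def tri(obs):
    A=np.zeros((3,3));b=np.zeros(3)
    for c,uv in obs:
        C,d=ray(c,uv);P=np.eye(3)-np.outer(d,d);A+=P;b+=P@C
    X=np.linalg.solve(A,b)
    return X,[np.round(proj(c,X)-uv,1) for c,uv in obs]
def atz(c,uv,z):
    C,d=ray(c,uv);return C+d*(z-C[2])/d[2]
def crop(c,box,f,name):
    l,t,r,b=box
    im=cv2.resize(c["frame"][t:b,l:r,::-1],None,fx=f,fy=f,interpolation=cv2.INTER_CUBIC)
    cv2.imwrite("pics/"+name,im)
def look(robot,tag,names=("scene","side","wrist")):
    import pickle
    o={n:robot.camera(n) for n in names}
    pickle.dump(o,open(f"{tag}.pkl","wb"));return o
def load(tag):
    import pickle;return pickle.load(open(f"{tag}.pkl","rb"))
E
python3 - <<'E'
from workcell import robot
from h import *
o=look(robot,"a")
crop(o["scene"],(200,165,360,265),5,"sc_a.png")
crop(o["side"],(220,155,370,265),5,"si_a.png")
crop(o["wrist"],(150,0,370,150),3.6,"wr_a1.png")
crop(o["wrist"],(170,200,370,350),4,"wr_a2.png")
E
```

```text
(no output)
```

View pics/sc_a.png

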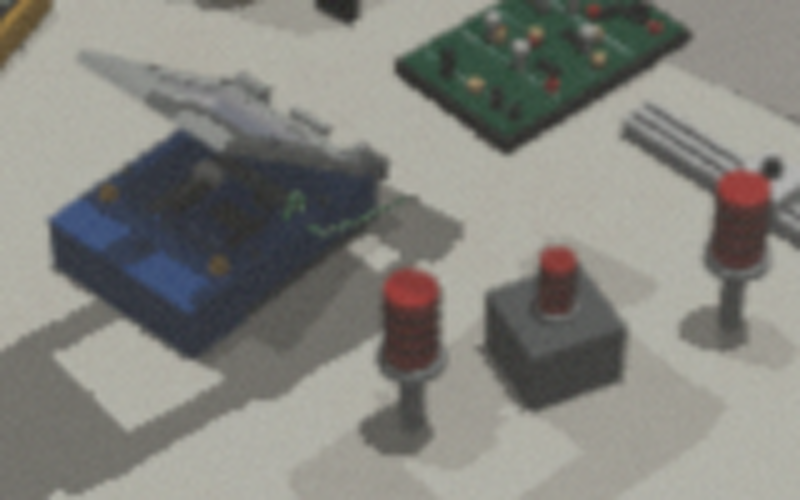

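View pics/si_a.png

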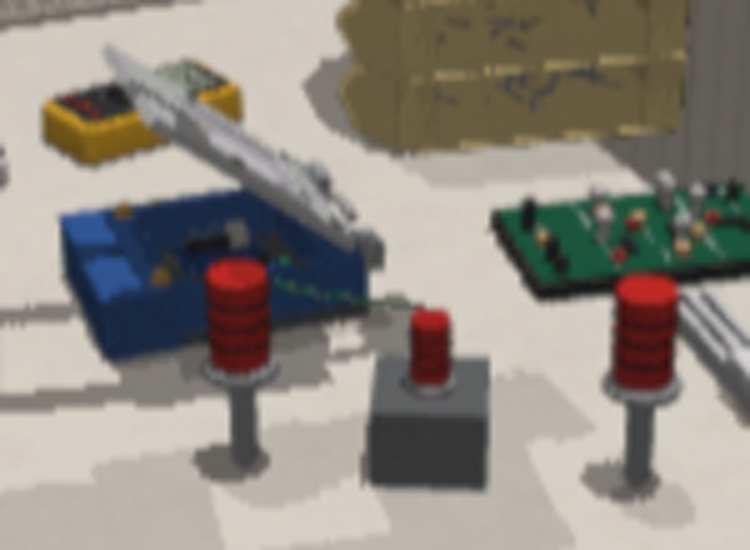

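View pics/wr_a1.png

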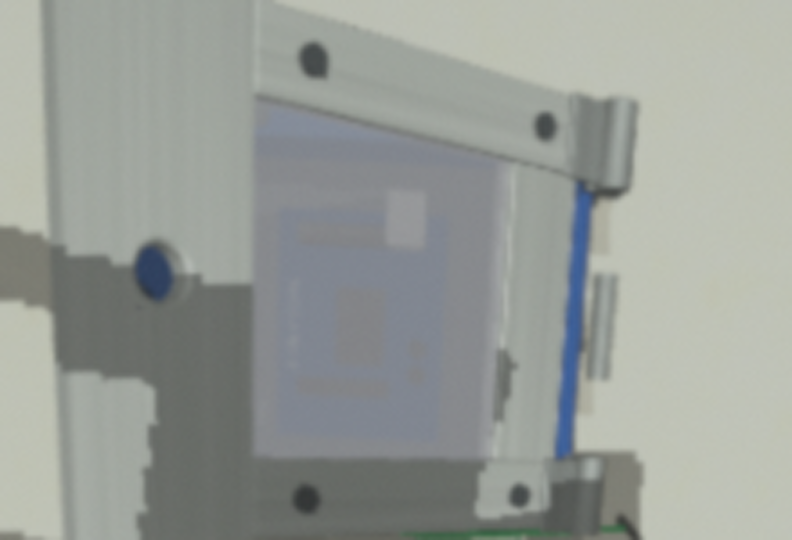

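View pics/wr_a2.png

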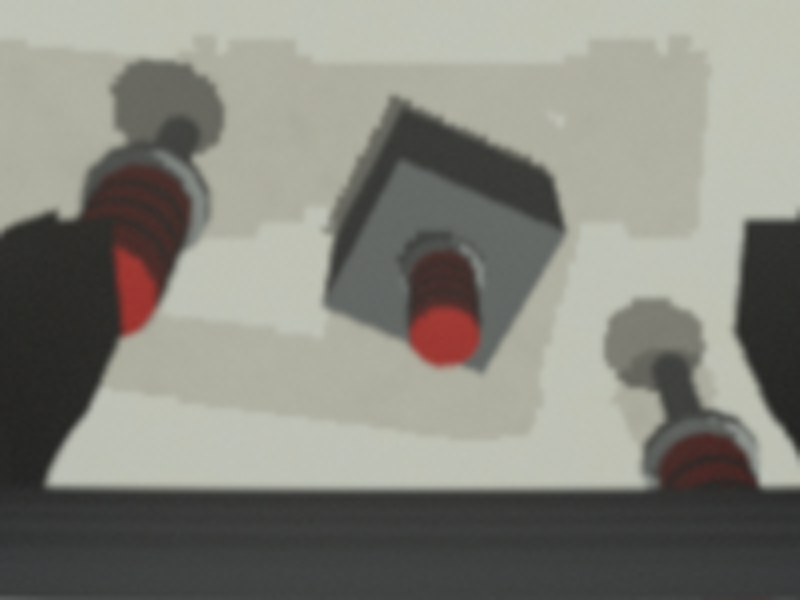

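The crops confirm it: the small pin stands in the grey block (side crop (431,345)). The two at (238,320) and (645,330) are clearly larger and stand free on discs.

```bash
python3 - <<'E'
from h import *
o=load("a");S,D,W=o["scene"],o["side"],o["wrist"]
s=lambda u,v:(S,np.array([u/5+200,v/5+165]))
d=lambda u,v:(D,np.array([u/5+220,v/5+155]))
w1=lambda u,v:(W,np.array([u/3.6+150,v/3.6]))
w2=lambda u,v:(W,np.array([u/4+170,v/4+200]))
def T(n,*ob):
    X,r=tri(ob);print(n,np.round(X*1000,1),[list(x) for x in r])
T("pin top",s(558,259),d(431,318),w2(445,343))
T("pin flange",s(558,312),d(430,386),w2(441,268))
T("holder topc hinge corner R",s(625,322),d(488,412),w2(483,372))
T("holder corner L",s(487,293),d(375,362),w2(400,160))
T("holder corner front",s(533,355),d(371,412),w2(326,303))
T("holder corner back",s(580,262),d(489,362),w2(563,230))
T("bigL top",s(412,283),d(238,270))
T("bigR top",s(744,185),d(647,285))
T("base front L",s(53,222),d(62,216))
T("base front R",s(190,310),d(104,300))
T("lid front edge far tip",s(82,55),d(107,45))
T("hinge near end",s(380,165),d(376,252),w1(590,497))
for n,u,v in [("lid front near",62,540),("lid front far",45,0),("knuckle far",620,145),("knuckle near",590,497)]:
    for z in (0.044,0.15): print(n,z,np.round(atz(*w1(u,v),z)*1000))
print("hole ray",ray(*w1(157,271)))
E
```

```text
pin top [ 580.8 -110.9   85.4] [[np.float64(0.0), np.float64(0.4)], [np.float64(0.2), np.float64(-0.4)], [np.float64(-0.2), np.float64(-0.3)]]
pin flange [ 580.8 -110.6   44. ] [[np.float64(-0.6), np.float64(0.2)], [np.float64(0.4), np.float64(0.0)], [np.float64(0.3), np.float64(0.7)]]
holder topc hinge corner R [ 595.2 -148.3   46.9] [[np.float64(-0.2), np.float64(0.4)], [np.float64(0.1), np.float64(-0.3)], [np.float64(0.4), np.float64(0.2)]]
holder corner L [567.1 -71.1  42.9] [[np.float64(-0.3), np.float64(0.8)], [np.float64(0.6), np.float64(-0.8)], [np.float64(0.0), np.float64(-0.0)]]
holder corner front [ 542.7 -122.2   45.5] [[np.float64(-0.2), np.float64(0.6)], [np.float64(0.2), np.float64(-0.5)], [np.float64(0.4), np.float64(0.2)]]
holder corner back [621.  -97.   43.1] [[np.float64(-0.6), np.float64(0.7)], [np.float64(0.4), np.float64(-0.4)], [np.float64(0.7), np.float64(0.6)]]
bigL top [490.3 -77.8 115.9] [[np.float64(-0.2), np.float64(0.4)], [np.float64(0.3), np.float64(-0.4)]]
bigR top [ 667.2 -175.   116.4] [[np.float64(-0.1), np.float64(0.3)], [np.float64(0.2), np.float
[... 181 characters left out ...]
4(0.4)], [np.float64(0.3), np.float64(-0.3)]]
lid front edge far tip [494.9 168.1 147.3] [[np.float64(-0.1), np.float64(0.1)], [np.float64(0.1), np.float64(-0.1)]]
hinge near end [619.5  53.5  37.7] [[np.float64(-1.0), np.float64(0.3)], [np.float64(0.5), np.float64(-0.1)], [np.float64(0.7), np.float64(1.5)]]
lid front near 0.044 [449.  43.  44.]
lid front near 0.15 [488.  56. 150.]
lid front far 0.044 [459. 195.  44.]
lid front far 0.15 [495. 161. 150.]
knuckle far 0.044 [623. 156.  44.]
knuckle far 0.15 [608. 134. 150.]
knuckle near 0.044 [618.  56.  44.]
knuckle near 0.15 [605.  65. 150.]
hole ray (array([0.5752265 , 0.08416472, 0.38441126]), array([-0.25150664,  0.10812515, -0.96179694]))
```

Measured, in mm: pin at (581, -111) with its top at 85. The two bigger pins are at (490, -78) and (667, -175), both 116 high. The fixture's origin is near (536, 109) at a yaw of -2.7°, the hinge near (611, 106), and the lid at about 0.7 rad. I'll turn the jaws to lie along y, which keeps the gripper body clear of the big pins, and move above the lid with the fingers shut.

>>> step_arm([
  {"travel": [-5,12,0],"twist": [0,0,-10],"fingers": 0},
  {"travel": [-10,25,0],"twist": [0,0,-20],"fingers": 0},
  {"travel": [-15,40,-5],"twist": [0,0,-30],"fingers": 0},
  {"travel": [-20,55,-15],"twist": [0,0,-40],"fingers": 0},
  {"travel": [-30,70,-25],"twist": [0,0,-50],"fingers": 0},
  {"travel": [-35,85,-40],"twist": [0,0,-60],"fingers": 0},
  {"travel": [-45,100,-55],"twist": [0,0,-70],"fingers": 0},
  {"travel": [-50,111,-68],"twist": [0,0,-80],"fingers": 0},
  {"travel": [-50,111,-73],"twist": [0,0,-90],"fingers": 0},
  {"travel": [-50,111,-73],"twist": [0,0,-90],"fingers": 0},
])

```text
clock: 2.75
ee_pos: [0.5247, 0.1112, 0.1843]
orientation: [0.0, 1.0, 0.001, -0.0]
ft_force: [-0.1, -0.4, -0.7]
gripper_width: 0.0005
```

```bash
python3 - <<'E'
from workcell import robot
from h import *
s=robot.read_state();print(s['clock'],s['ee_pos'],s['orientation'],s['ft_force'],s['gripper_width'],s['joint_pos'])
o=look(robot,"b")
cv2.imwrite("pics/wr_b.png",o["wrist"]["frame"][:,:,::-1])
crop(o["side"],(190,60,370,200),4,"si_b.png")
E
```

```text
2.75 [0.52469315 0.11116075 0.18430889] [ 3.43668353e-06  9.99999454e-01  9.43456133e-04 -4.48809916e-04] [-0.05300548 -0.43208895 -0.72869323] 0.0004624721152003098 [-1.26602747e-02  1.74692803e-01  1.77142136e+00 -2.05038425e-05
  1.19637593e+00  1.55625665e+00]
```

View pics/wr_b.png

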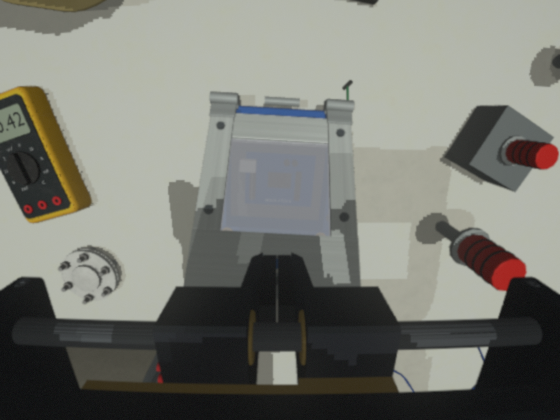

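View pics/si_b.png

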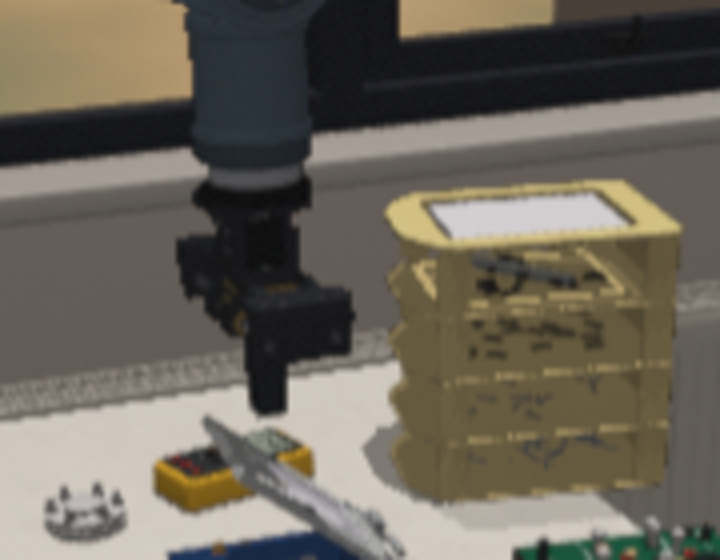

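The shut fingertips hang just above the lid's front strip (side crop (268,405), lid front edge at (210,425)). Now I'll push the lid down along its arc.

>>> step_arm([
  {"travel": [-2,0,-12],"twist": [0,0,0],"fingers": 0},
  {"travel": [-5,0,-24],"twist": [0,0,0],"fingers": 0},
  {"travel": [-12,0,-32],"twist": [0,0,0],"fingers": 0},
  {"travel": [-18,0,-40],"twist": [0,0,0],"fingers": 0},
  {"travel": [-24,0,-48],"twist": [0,0,0],"fingers": 0},
  {"travel": [-29,0,-57],"twist": [0,0,0],"fingers": 0},
  {"travel": [-33,0,-67],"twist": [0,0,0],"fingers": 0},
])

```text
clock: 3.78
ee_pos: [0.4917, 0.111, 0.1172]
orientation: [0.0, 1.0, 0.0, 0.0]
ft_force: [0.1, -0.1, -0.3]
gripper_width: 0.0005
```

```bash
python3 - <<'E'
from workcell import robot
from h import *
o=look(robot,"c",("side","wrist"))
cv2.imwrite("pics/wr_c.png",o["wrist"]["frame"][:,:,::-1])
crop(o["side"],(190,100,330,240),4,"si_c.png")
E
```

```text
(no output)
```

View pics/si_c.png

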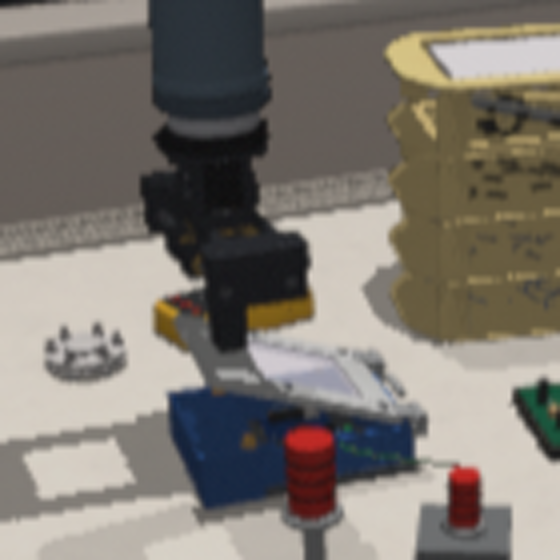

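The lid has come down to about 0.4 rad and follows the fingers. I'll carry on down.

>>> step_arm([
  {"travel": [-4,0,-10],"twist": [0,0,0],"fingers": 0},
  {"travel": [-7,0,-20],"twist": [0,0,0],"fingers": 0},
  {"travel": [-10,0,-30],"twist": [0,0,0],"fingers": 0},
  {"travel": [-11,0,-38],"twist": [0,0,0],"fingers": 0},
  {"travel": [-11,0,-43],"twist": [0,0,0],"fingers": 0},
  {"travel": [-12,0,-46],"twist": [0,0,0],"fingers": 0},
  {"travel": [-12,0,-48],"twist": [0,0,0],"fingers": 0},
  {"travel": [-12,0,-48],"twist": [0,0,0],"fingers": 0},
])

```text
clock: 4.88
ee_pos: [0.4803, 0.111, 0.0699]
orientation: [-0.0, 1.0, -0.0, 0.0]
ft_force: [0.6, 0.0, 1.0]
gripper_width: 0.0003
```

Now lift clear, opening part way, and look down at the lid.

>>> step_arm([
  {"travel": [0,0,30],"twist": [0,0,0],"fingers": 0},
  {"travel": [0,0,70],"twist": [0,0,0],"fingers": 0.2},
  {"travel": [0,0,110],"twist": [0,0,0],"fingers": 0.5},
  {"travel": [0,0,120],"twist": [0,0,0],"fingers": 0.5},
  {"travel": [0,0,120],"twist": [0,0,0],"fingers": 0.5},
])

```text
clock: 5.5
ee_pos: [0.4801, 0.111, 0.1896]
orientation: [0.0, 1.0, -0.0, 0.0]
ft_force: [-0.7, -0.1, -0.2]
gripper_width: 0.0381
```

```bash
python3 - <<'E'
from workcell import robot
from h import *
o=look(robot,"d")
cv2.imwrite("pics/wr_d.png",o["wrist"]["frame"][:,:,::-1])
crop(o["side"],(220,155,370,265),5,"si_d.png")
crop(o["scene"],(200,165,360,265),5,"sc_d.png")
E
```

```text
(no output)
```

View pics/wr_d.png

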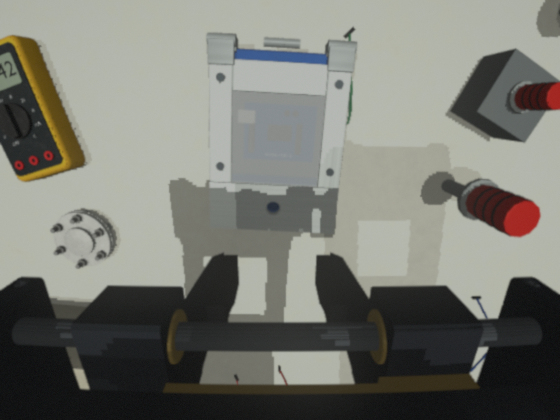

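View pics/si_d.png

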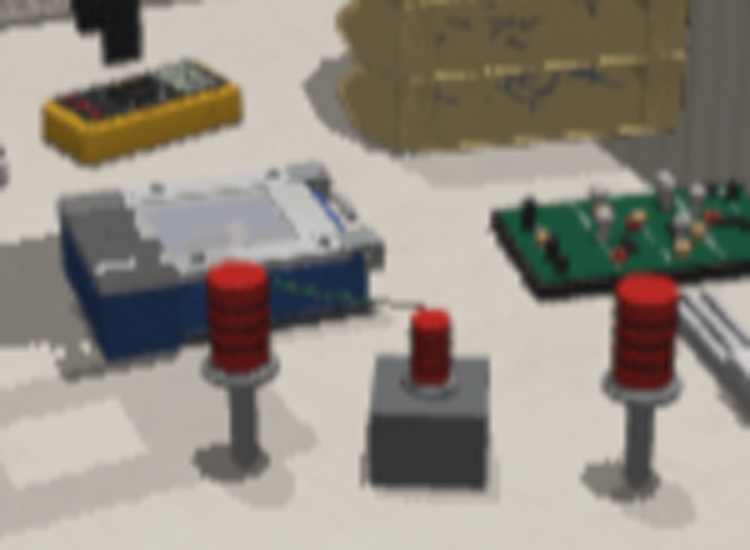

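View pics/sc_d.png

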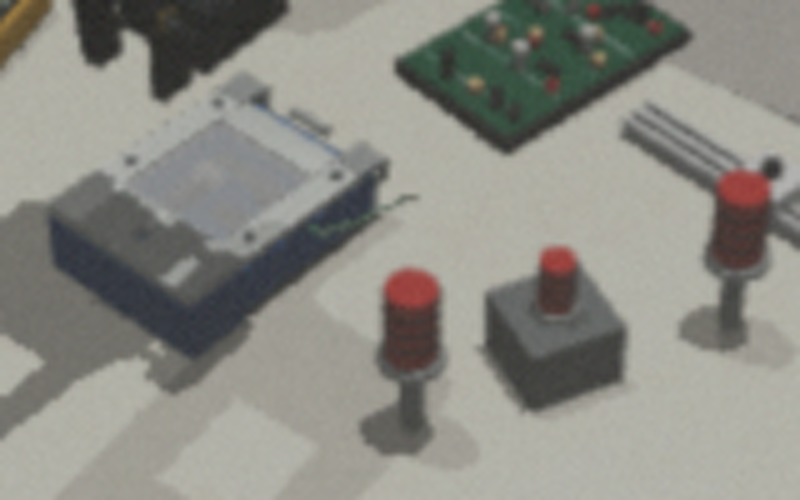

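The lid lies on the base, with its hole dark in the wrist view at about (273,208). I'll measure that.

```bash
python3 - <<'E'
from h import *
o=load("d");W=o["wrist"];S=o["scene"]
g=cv2.cvtColor(W["frame"],cv2.COLOR_RGB2GRAY)[195:222,258:290].astype(float)
m=(g<g.min()+25);ys,xs=np.nonzero(m);print(g.min(),np.median(g),m.sum(),xs.mean()+258,ys.mean()+195,xs.min()+258,xs.max()+258,ys.min()+195,ys.max()+195)
c=np.array([xs.mean()+258,ys.mean()+195])
for z in (.050,.052,.054): print(z,np.round(atz(W,c,z)*1000,1))
print(tri([(W,c),(S,np.array([145/5+200,232/5+165]))]))
crop(W,(240,170,340,245),8,"wr_d2.png")
for n,p in dict(FL=(208,230),FR=(338,237),kL=(209,36),kR=(355,45)).items(): print(n,np.round(atz(W,np.array(p),.05)*1000,1))
E
```

```text
44.0 95.0 104 272.5 207.0 267 278 202 212
0.05 [477.4 114.6  50. ]
0.052 [478.  114.5  52. ]
0.054 [478.7 114.5  54. ]
(array([0.47854909, 0.11381044, 0.05191225]), [array([ 0.8, -0.6]), array([-0.3, -0.1])])
FL [453.7 177.8  50. ]
FR [446.2  50.1  50. ]
kL [622.8 165.3  50. ]
kR [616.3  46.8  50. ]
```

View pics/wr_d2.png

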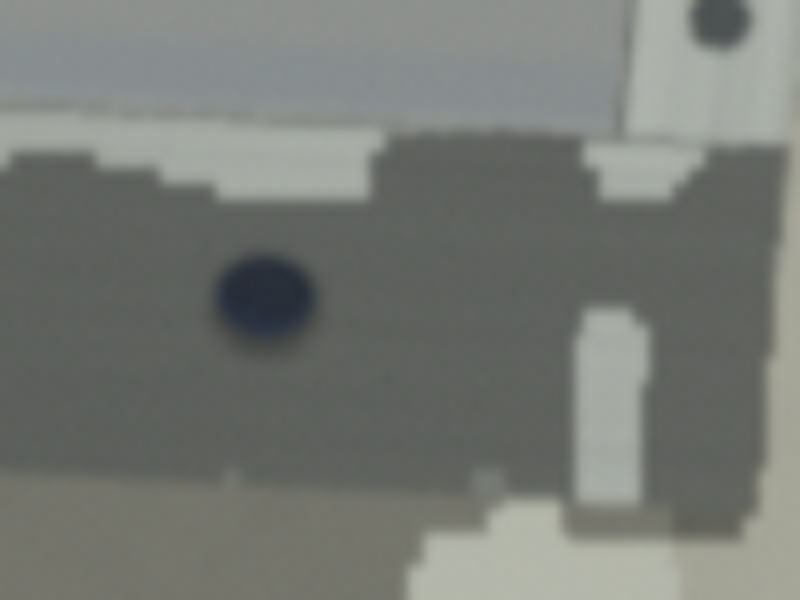

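>>> step_arm([
  {"travel": [20,-40,0],"twist": [0,0,0],"fingers": 0.5},
  {"travel": [42,-90,0],"twist": [0,0,0],"fingers": 0.5},
  {"travel": [64,-140,0],"twist": [0,0,0],"fingers": 0.5},
  {"travel": [85,-187,-10],"twist": [0,0,0],"fingers": 0.5},
  {"travel": [97,-214,-20],"twist": [0,0,0],"fingers": 0.5},
  {"travel": [101,-222,-30],"twist": [0,0,0],"fingers": 0.5},
  {"travel": [101,-222,-30],"twist": [0,0,0],"fingers": 0.5},
])

```text
clock: 6.52
ee_pos: [0.5797, -0.1103, 0.1575]
orientation: [-0.001, 1.0, -0.0, -0.002]
ft_force: [-0.1, 0.0, 0.3]
gripper_width: 0.0442
```

```bash
python3 - <<'E'
from workcell import robot
from h import *
o=look(robot,"e")
W=o["wrist"]
cv2.imwrite("pics/wr_e.png",W["frame"][:,:,::-1])
crop(W,(210,140,350,245),5.7,"wr_e2.png")
print(proj(W,(.581,-.111,.085)),proj(W,(.581,-.111,.045)))
for t in("pin","holder"): print(t,robot.spot_in("wrist",t))
E
```

```text
[278.15319273 231.0107802 ] [277.93024093 213.2177938 ]
pin [{'extent': [215.7, 275.7, 263.1, 374.1], 'p': 0.86}, {'extent': [259.3, 200.8, 291.6, 244.5], 'p': 0.84}, {'extent': [336.6, 81.2, 421.3, 138.8], 'p': 0.6}, {'extent': [479.2, 231.0, 545.7, 359.2], 'p': 0.39}]
holder [{'extent': [231.1, 161.3, 323.4, 254.6], 'p': 0.79}, {'extent': [259.5, 199.3, 293.5, 243.0], 'p': 0.27}]
```

View pics/wr_e.png

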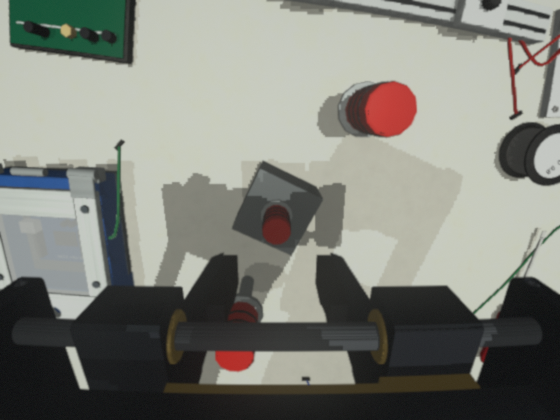

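View pics/wr_e2.png

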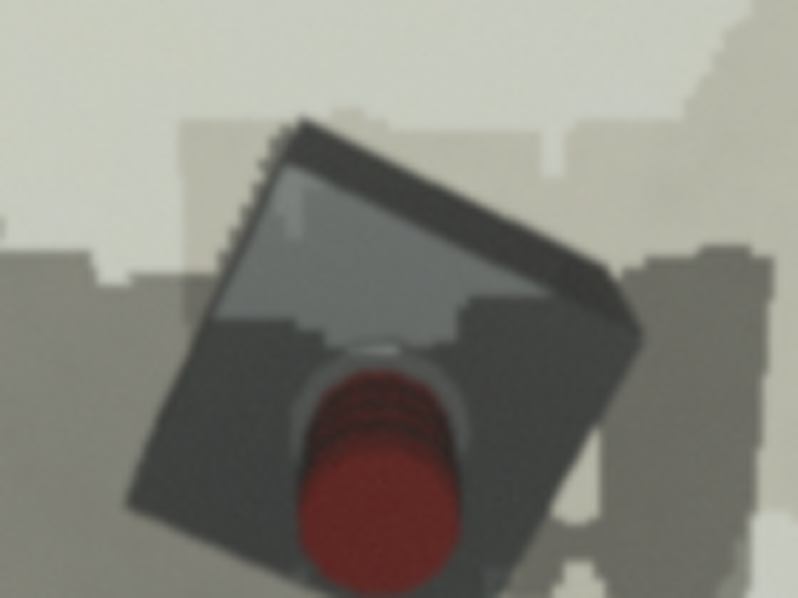

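The small pin's head is centred at (277,231) in the wrist view, within about 1 mm of my estimate, and nothing stands where the fingers will go down. Descend and grip.

>>> step_arm([
  {"travel": [0,1,-25],"twist": [0,0,0],"fingers": 0.5},
  {"travel": [0,1,-50],"twist": [0,0,0],"fingers": 0.5},
  {"travel": [0,1,-72],"twist": [0,0,0],"fingers": 0.5},
  {"travel": [0,1,-84],"twist": [0,0,0],"fingers": 0.5},
  {"travel": [0,1,-89],"twist": [0,0,0],"fingers": 0.5},
  {"travel": [0,1,-89],"twist": [0,0,0],"fingers": 0.5},
])

```text
clock: 7.52
ee_pos: [0.5813, -0.1099, 0.0711]
orientation: [0.0, 1.0, 0.0, 0.0]
ft_force: [-0.3, -0.3, -0.1]
gripper_width: 0.044
```

>>> step_arm([
  {"travel": [0,0,0],"twist": [0,0,0],"fingers": 0.2},
  {"travel": [0,0,0],"twist": [0,0,0],"fingers": 0.1},
  {"travel": [0,0,0],"twist": [0,0,0],"fingers": 0.1},
  {"travel": [0,0,0],"twist": [0,0,0],"fingers": 0.1},
])

```text
clock: 8.02
ee_pos: [0.5814, -0.1101, 0.0713]
orientation: [0.0, 1.0, -0.0, 0.0]
ft_force: [-1.0, 0.1, 4.0]
gripper_width: 0.0211
```

```bash
python3 - <<'E'
from workcell import robot
from h import *
s=robot.read_state();print(s['clock'],s['ee_pos'],s['ft_force'],s['gripper_width'])
o=look(robot,"f",("side","wrist"))
cv2.imwrite("pics/wr_f.png",o["wrist"]["frame"][:,:,::-1])
crop(o["side"],(220,155,370,265),5,"si_f.png")
E
```

```text
8.025 [ 0.58138092 -0.11014938  0.07130231] [-0.99451619  0.11011667  4.02925171] 0.02107628357809129
```

View pics/wr_f.png

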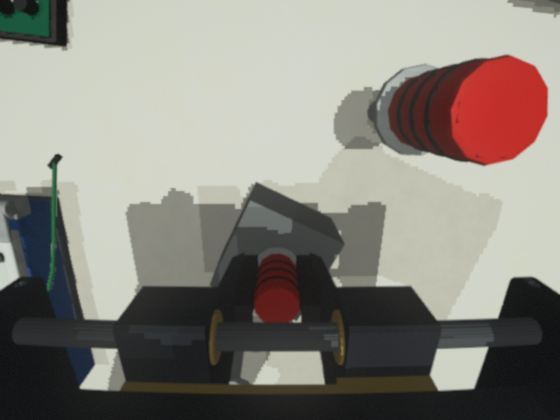

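View pics/si_f.png

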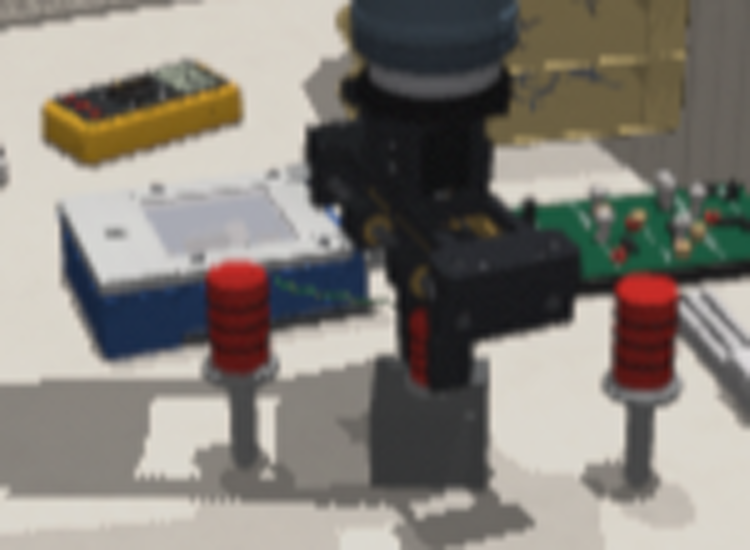

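The pin is gripped at an opening of 21 mm. In the side view the lid hole now shows lit at crop (117,233). Lift, then carry it over towards the fixture.

>>> step_arm([
  {"travel": [0,0,15],"twist": [0,0,0],"fingers": 0.1},
  {"travel": [0,0,35],"twist": [0,0,0],"fingers": 0.1},
  {"travel": [0,0,60],"twist": [0,0,0],"fingers": 0.1},
  {"travel": [0,0,89],"twist": [0,0,0],"fingers": 0.1},
  {"travel": [-20,40,89],"twist": [0,0,0],"fingers": 0.1},
  {"travel": [-41,88,89],"twist": [0,0,0],"fingers": 0.1},
  {"travel": [-62,135,89],"twist": [0,0,0],"fingers": 0.1},
  {"travel": [-82,180,89],"twist": [0,0,0],"fingers": 0.1},
  {"travel": [-97,210,80],"twist": [0,0,0],"fingers": 0.1},
  {"travel": [-103,223,69],"twist": [0,0,0],"fingers": 0.1},
])

```text
clock: 9.38
ee_pos: [0.4777, 0.1144, 0.1407]
orientation: [0.0, 1.0, 0.001, 0.001]
ft_force: [0.7, -0.0, -0.1]
gripper_width: 0.0209
```

>>> step_arm([
  {"travel": [0,0,0],"twist": [0,0,0],"fingers": 0.1},
  {"travel": [0,0,0],"twist": [0,0,0],"fingers": 0.1},
])

```text
clock: 9.62
ee_pos: [0.4789, 0.1121, 0.1401]
orientation: [0.0, 1.0, -0.0, 0.0]
ft_force: [0.4, -0.9, -0.5]
gripper_width: 0.0211
```

```bash
python3 - <<'E'
from workcell import robot
from h import *
o0=load("f");
S=load("d")["scene"];W=load("d")["wrist"];D=o0["side"]
print(tri([(D,np.array([117/5+220,233/5+155])),(S,np.array([145/5+200,232/5+165])),(W,np.array([273.2,207.9]))]))
print([np.round(atz(D,np.array([117/5+220,233/5+155]),z)*1000,1) for z in (.050,.052)])
s=robot.read_state();print(s['clock'],s['ee_pos'],s['ft_force'],s['gripper_width'])
o=look(robot,"g")
cv2.imwrite("pics/wr_g.png",o["wrist"]["frame"][:,:,::-1])
crop(o["wrist"],(210,170,350,275),5.7,"wr_g2.png")
crop(o["side"],(200,125,330,235),5,"si_g.png")
crop(o["scene"],(190,125,300,235),5,"sc_g.png")
W=o["wrist"]
for z in (.051,.073,.083,.12): print(z,proj(W,(s['ee_pos'][0],s['ee_pos'][1],z)))
E
```

```text
(array([0.47788006, 0.11319043, 0.05192814]), [array([ 0. , -0.2]), array([-0.3,  0.2]), array([ 0.7, -0.8])])
[array([478.5, 115.8,  50. ]), array([477.5, 111.8,  52. ])]
9.625 [0.47889916 0.11210305 0.14013434] [ 0.40076905 -0.86185622 -0.51563991] 0.021138640747223852
0.051 [276.04231881 224.68945984]
0.073 [276.01611185 235.83708321]
0.083 [276.00245044 241.66258673]
0.12 [275.93883952 268.91987305]
```

View pics/wr_g.png

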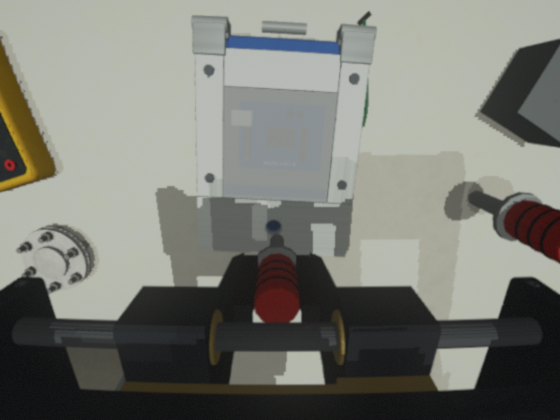

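View pics/wr_g2.png

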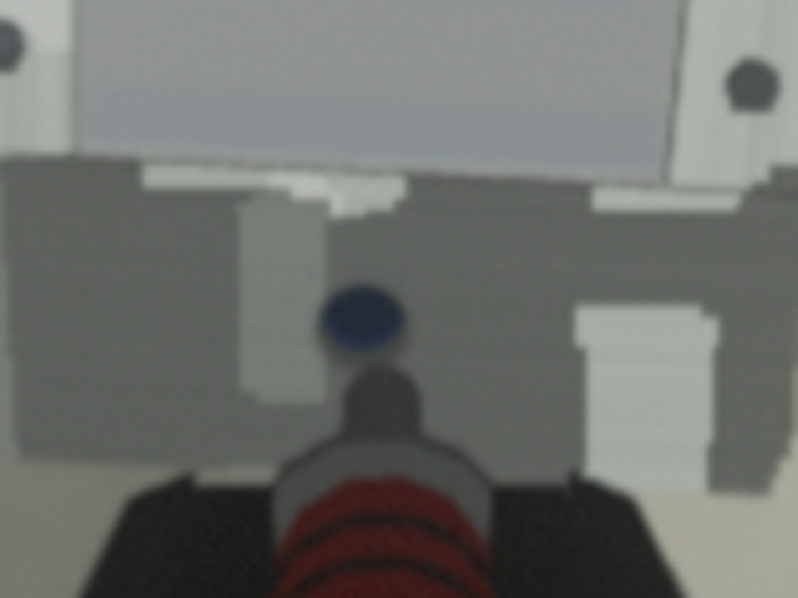

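View pics/si_g.png

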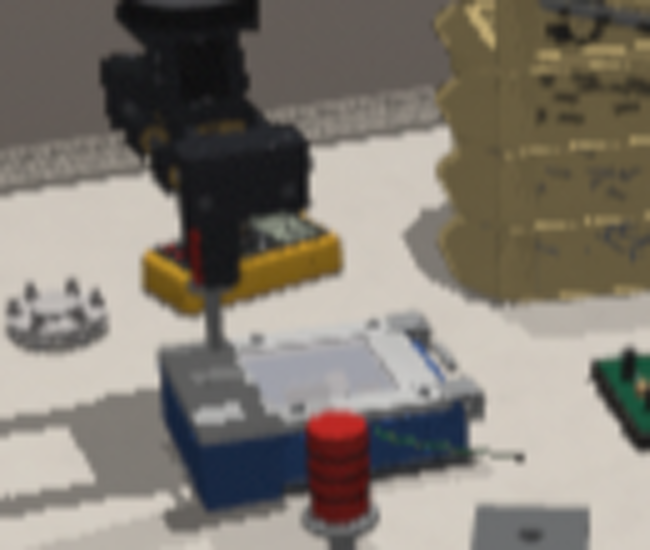

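View pics/sc_g.png

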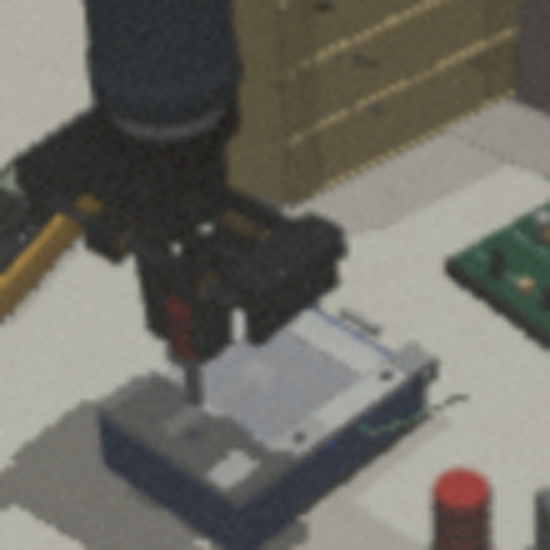

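The wrist picture shows the tip above the hole: hole rim centre about (273.6,226.7), pin axis about (276.5,225). So the hole is roughly 2 mm in +y and 1.2 mm in -x of the pin. Correct for that, lower to just above the lid, and look again.

>>> step_arm([
  {"travel": [-1.2,2,-6],"twist": [0,0,0],"fingers": 0.1},
  {"travel": [-1.2,2,-13],"twist": [0,0,0],"fingers": 0.1},
  {"travel": [-1.2,2,-17],"twist": [0,0,0],"fingers": 0.1},
  {"travel": [-1.2,2,-17],"twist": [0,0,0],"fingers": 0.1},
])

```text
clock: 10.28
ee_pos: [0.4764, 0.115, 0.1221]
orientation: [0.0, 1.0, 0.0, -0.001]
ft_force: [-0.6, 0.8, -0.3]
gripper_width: 0.0211
```

```bash
python3 - <<'E'
from workcell import robot
from h import *
s=robot.read_state();print(s['clock'],s['ee_pos'],s['ft_force'],s['gripper_width'])
o=look(robot,"i")
crop(o["wrist"],(240,190,320,250),10,"wr_i.png")
crop(o["side"],(210,165,280,235),8,"si_i.png")
crop(o["scene"],(200,180,270,250),8,"sc_i.png")
W=o["wrist"]
for z in (.051,.056,.073,.083,.12): print(z,proj(W,(s['ee_pos'][0],s['ee_pos'][1],z)))
E
```

```text
10.275 [0.47643342 0.1150026  0.12212445] [-0.57006875  0.76085482 -0.2522299 ] 0.021133945101376925
0.051 [276.2602244  233.72401366]
0.056 [276.25763479 236.469589  ]
0.073 [276.24792091 246.79756551]
0.083 [276.24144871 253.70468446]
0.12 [276.21078944 286.713797  ]
```

View pics/wr_i.png

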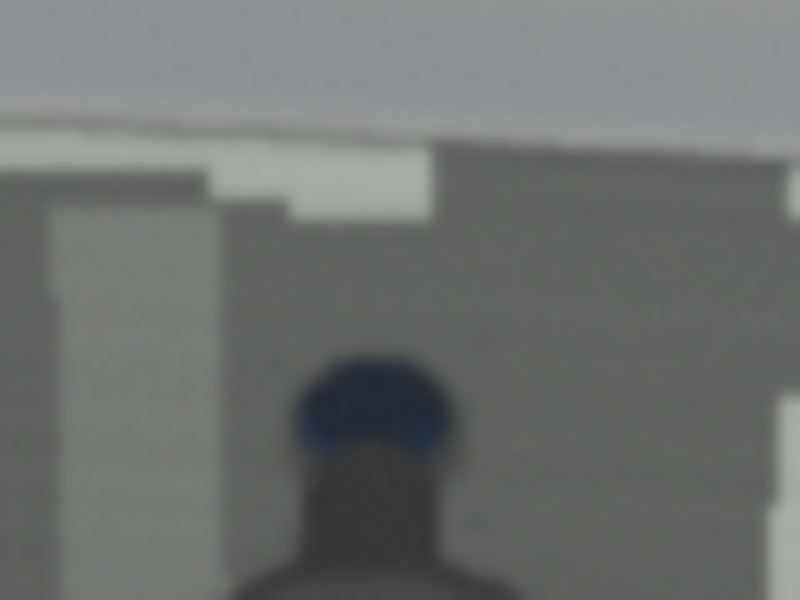

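View pics/si_i.png

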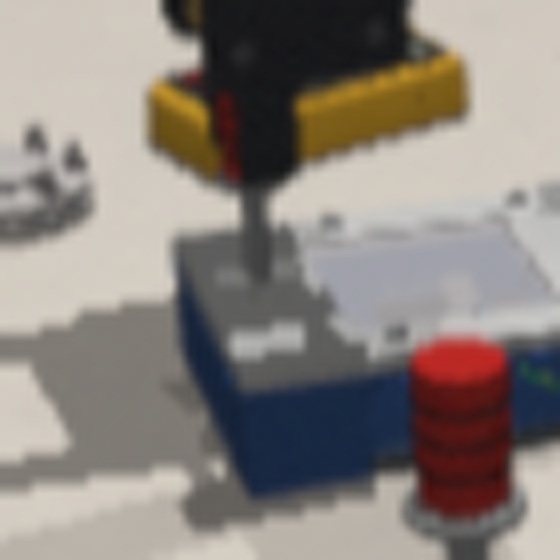

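View pics/sc_i.png

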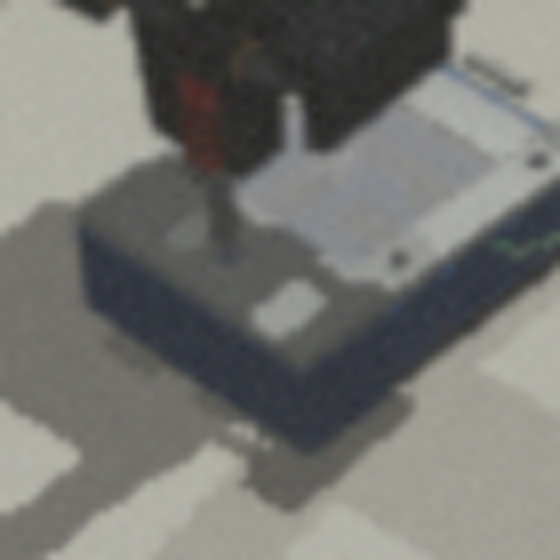

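Looking down, the pin is centred over the hole: hole centre about (277.6,233), pin axis about (277.5,234). Lower it into the hole.

>>> step_arm([
  {"travel": [0,0,-5],"twist": [0,0,0],"fingers": 0.1},
  {"travel": [0,0,-10],"twist": [0,0,0],"fingers": 0.1},
  {"travel": [0,0,-15],"twist": [0,0,0],"fingers": 0.1},
  {"travel": [0,0,-20],"twist": [0,0,0],"fingers": 0.1},
  {"travel": [0,0,-20],"twist": [0,0,0],"fingers": 0.1},
])

```text
clock: 11.05
ee_pos: [0.4766, 0.115, 0.1022]
orientation: [0.0, 1.0, -0.0, -0.0]
ft_force: [0.7, -0.2, -0.8]
gripper_width: 0.021
```

>>> step_arm([
  {"travel": [0,0,-5],"twist": [0,0,0],"fingers": 0.1},
  {"travel": [0,0,-10],"twist": [0,0,0],"fingers": 0.1},
  {"travel": [0,0,-15],"twist": [0,0,0],"fingers": 0.1},
  {"travel": [0,0,-19],"twist": [0,0,0],"fingers": 0.1},
  {"travel": [0,0,-22],"twist": [0,0,0],"fingers": 0.1},
  {"travel": [0,0,-22],"twist": [0,0,0],"fingers": 0.1},
])

```text
clock: 11.8
ee_pos: [0.4768, 0.115, 0.0805]
orientation: [0.0, 1.0, 0.0, -0.0]
ft_force: [0.4, -0.4, -0.6]
gripper_width: 0.0209
```

```bash
python3 - <<'E'
from workcell import robot
from h import *
s=robot.read_state();print(s['clock'],s['ee_pos'],s['ft_force'],s['ft_torque'],s['gripper_width'])
o=look(robot,"j")
crop(o["wrist"],(210,190,340,290),6,"wr_j.png")
crop(o["side"],(210,165,280,235),8,"si_j.png")
E
```

```text
11.8 [0.47676659 0.1150034  0.0804931 ] [ 0.40371212 -0.44112591 -0.56318064] [ 0.01032756  0.03476292 -0.06537111] 0.020915847712242062
```

View pics/wr_j.png

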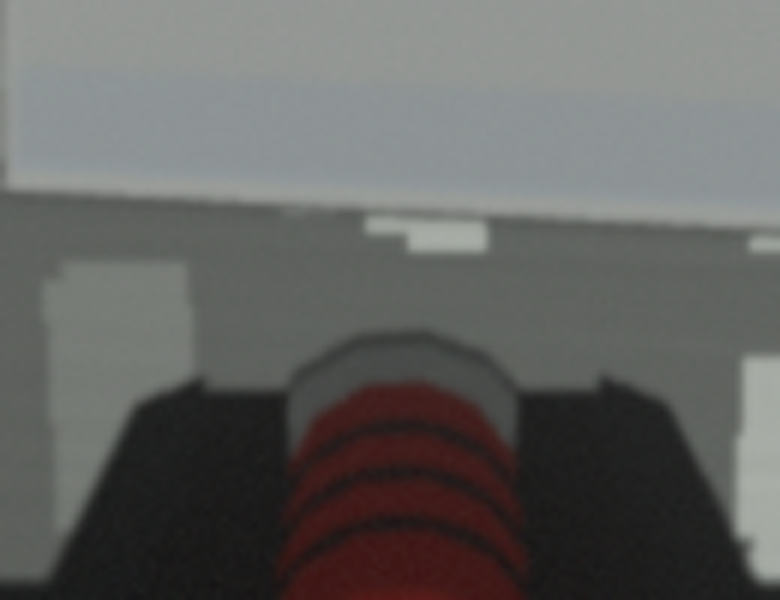

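View pics/si_j.png

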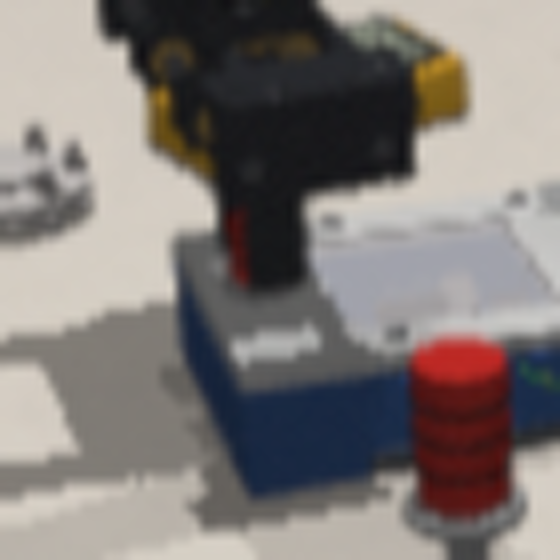

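The shank is in the hole, with the flange just above the lid. Press down in small steps and watch the force.

>>> step_arm([
  {"travel": [0,0,-2],"twist": [0,0,0],"fingers": 0.1},
  {"travel": [0,0,-4],"twist": [0,0,0],"fingers": 0.1},
  {"travel": [0,0,-5],"twist": [0,0,0],"fingers": 0.1},
  {"travel": [0,0,-5],"twist": [0,0,0],"fingers": 0.1},
])

```text
clock: 12.45
ee_pos: [0.477, 0.115, 0.0759]
orientation: [0.0, 1.0, 0.0, 0.0]
ft_force: [0.0, 0.9, 4.0]
gripper_width: 0.0212
```

>>> step_arm([
  {"travel": [0,0,-1],"twist": [0,0,0],"fingers": 0.1},
  {"travel": [0,0,-2],"twist": [0,0,0],"fingers": 0.1},
  {"travel": [0,0,-2],"twist": [0,0,0],"fingers": 0.1},
])

```text
clock: 12.82
ee_pos: [0.477, 0.115, 0.0742]
orientation: [0.0, 1.0, 0.0, 0.0]
ft_force: [-2.1, -0.4, 8.4]
gripper_width: 0.0209
```

>>> step_arm([
  {"travel": [0,0,-0.5],"twist": [0,0,0],"fingers": 0.1},
  {"travel": [0,0,-1],"twist": [0,0,0],"fingers": 0.1},
  {"travel": [0,0,-1],"twist": [0,0,0],"fingers": 0.1},
])

```text
clock: 13.2
ee_pos: [0.477, 0.1151, 0.074]
orientation: [0.0, 1.0, 0.0, 0.0]
ft_force: [-6.5, -0.7, 17.4]
gripper_width: 0.0213
```

The force jumped to 17 N for 0.2 mm of movement, so the lid seems to be on the firm stop. I'll check by picture.

```bash
python3 - <<'E'
from workcell import robot
from h import *
s=robot.read_state();print(s['clock'],s['ee_pos'],s['ft_force'],s['ft_torque'],s['gripper_width'])
o=look(robot,"k")
crop(o["wrist"],(210,190,340,290),6,"wr_k.png")
crop(o["side"],(200,150,320,240),6,"si_k.png")
crop(o["scene"],(190,150,300,240),7,"sc_k.png")
a=load("i")["side"]
crop(a,(200,150,320,240),6,"si_i6.png")
s=robot.read_state();print(s['clock'],s['ee_pos'],s['ft_force'],s['ft_torque'],s['gripper_width'])
# flange edge & lid reprojection
D=o["side"]
R=np.array([[np.cos(-.048),np.sin(.048)],[np.sin(-.048),np.cos(.048)]])
E
```

```text
13.2 [0.47700464 0.11505733 0.07400099] [-6.47426642 -0.69813551 17.4494099 ] [-0.0797526   1.17111521 -0.02298001] 0.021341518866364866
13.35 [0.47698841 0.1150369  0.07397689] [-6.69803003 -0.54860366 16.87375197] [-0.00970175  1.1172336  -0.05445382] 0.021143801805745457
```

View pics/wr_k.png

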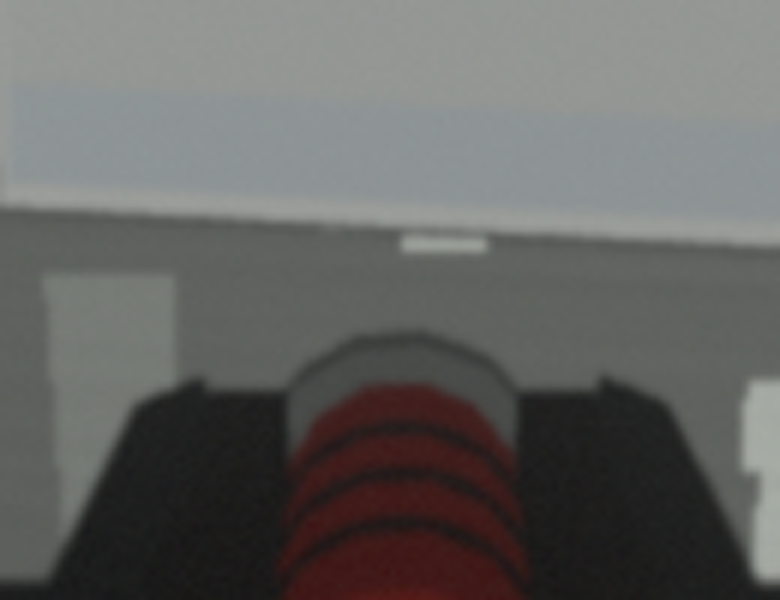

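View pics/si_k.png

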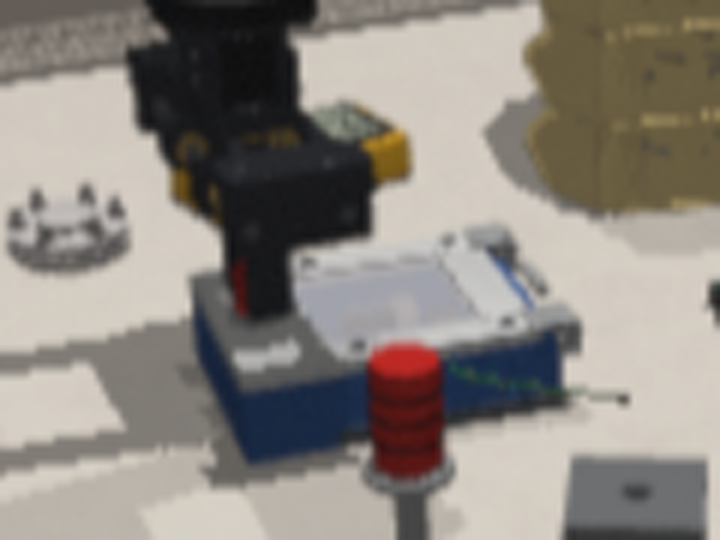

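View pics/si_i6.png

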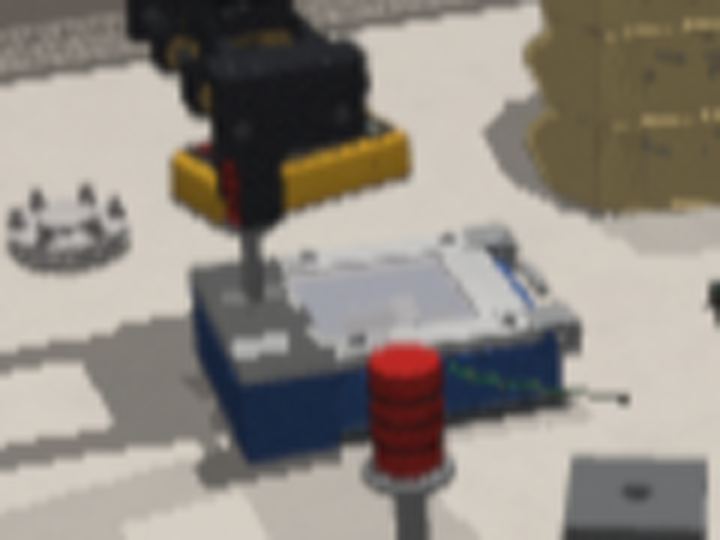

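View pics/sc_k.png

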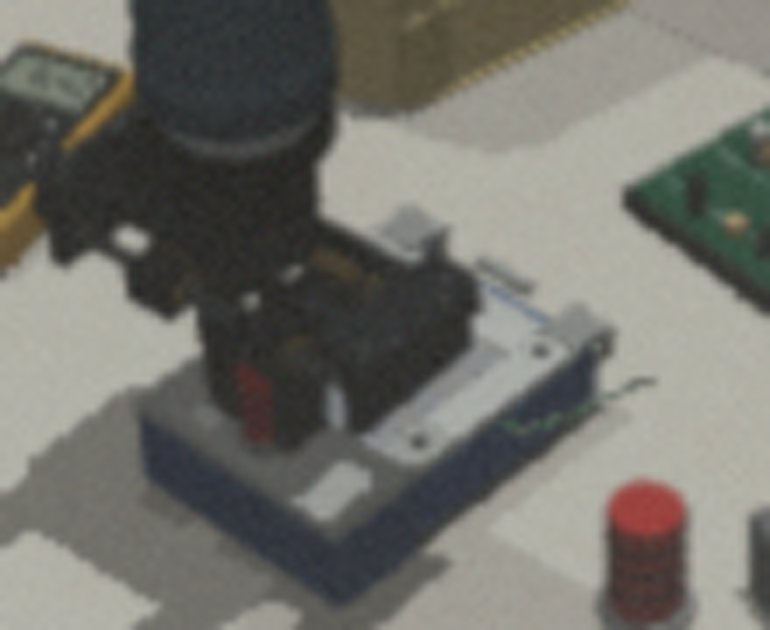

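The flange is tight on the lid and the lid front is visibly lower than before (side crop corner about y 270, now about 278). TCP 74.0 less the 26.3 grip offset puts the flange at 47.7 mm, against 48 shut. There is a -6.5 N side load in x, so I'll ease it by shifting slightly towards -x while keeping the press.

>>> step_arm([
  {"travel": [-0.4,0,0],"twist": [0,0,0],"fingers": 0.1},
  {"travel": [-0.7,0,0],"twist": [0,0,0],"fingers": 0.1},
  {"travel": [-0.7,0,0],"twist": [0,0,0],"fingers": 0.1},
])

```text
clock: 13.72
ee_pos: [0.4769, 0.115, 0.0741]
orientation: [0.0, 1.0, 0.0, 0.001]
ft_force: [-3.1, -0.5, 14.1]
gripper_width: 0.0212
```

>>> step_arm([
  {"travel": [-0.4,0,-0.3],"twist": [0,0,0],"fingers": 0.1},
  {"travel": [-0.4,0,-0.6],"twist": [0,0,0],"fingers": 0.1},
  {"travel": [-0.4,0,-0.6],"twist": [0,0,0],"fingers": 0.1},
  {"travel": [-0.4,0,-0.6],"twist": [0,0,0],"fingers": 0.1},
  {"travel": [-0.4,0,-0.6],"twist": [0,0,0],"fingers": 0.1},
])

```text
clock: 14.35
ee_pos: [0.4769, 0.115, 0.074]
orientation: [0.0, 1.0, 0.0, 0.001]
ft_force: [-4.6, -0.4, 18.6]
gripper_width: 0.0208
```

```bash
python3 - <<'E'
from workcell import robot
from h import *
o=look(robot,"l")
s=robot.read_state();print(s['clock'],s['ee_pos'],s['orientation'],s['ft_force'],s['gripper_width'],np.abs(s['joint_velocities']).max())
cv2.imwrite("pics/si_l.png",o["side"]["frame"][:,:,::-1])
cv2.imwrite("pics/sc_l.png",o["scene"]["frame"][:,:,::-1])
crop(o["wrist"],(210,190,340,290),6,"wr_l.png")
# compare side now vs k (before) and i: front-right lid top corner, via template shift
for a in ("i","k"):
    A=cv2.cvtColor(load(a)["side"]["frame"],cv2.COLOR_RGB2GRAY);B=cv2.cvtColor(o["side"]["frame"],cv2.COLOR_RGB2GRAY)
    l,t,r,b=231,204,262,222
    p,_=cv2.phaseCorrelate(A[t:b,l:r].astype(float),B[t:b,l:r].astype(float));print(a,p)
E
```

```text
14.5 [0.47695874 0.11504271 0.07397909] [5.12210665e-05 9.99999268e-01 9.18720203e-05 1.20510187e-03] [-4.23838297 -0.31332735 19.22537113] 0.020973039336792045 0.00100264093139504
i (-0.05284842936755396, 0.4862027051735094)
k (0.013325172202600655, -0.012709276276913428)
```

View pics/si_l.png

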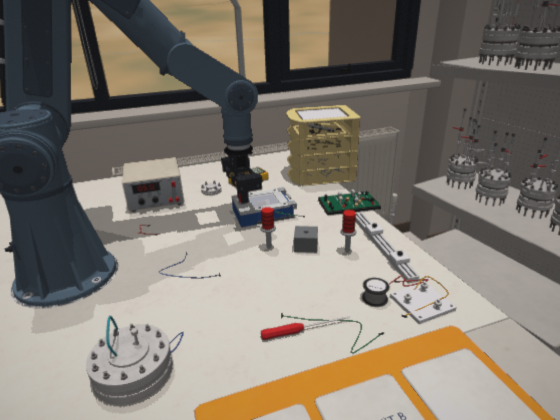

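View pics/wr_l.png

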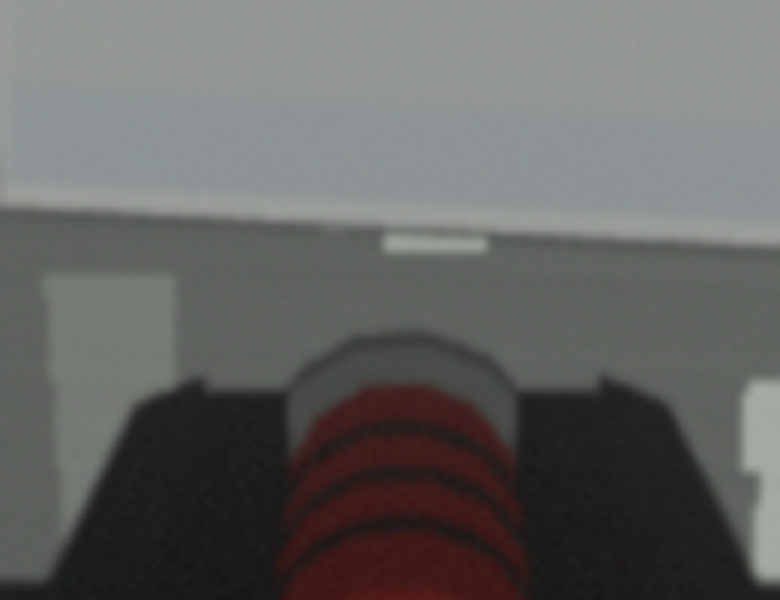

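The pin has not slipped in the jaws, 19 N gives no further travel, and the side view shows the bystanders where they were. I'm handing in.

```bash
python3 - <<'E'
from workcell import robot
print(robot.job_done())
s=robot.read_state();print(s['clock'],s['ee_pos'],s['ft_force'],s['gripper_width'])
E
```

```text
the job is handed in; nothing more can be done
None
the job is handed in; nothing more can be done
```

I shut the lid with closed fingertips and took the smallest red-headed pin from the grey holder. I then pushed it through the lid hole into the base hole and handed in at about 14.5 s, still gripping the head and pressing.

**Lid shut:** At the end the arm pressed down with about 19 N (about 7 N is needed). The last extra push moved it only about 0.1 mm, so it is on the firm stop. I worked out the flange height as 47.7 mm against 48 mm for fully shut, not measured directly. In the side view the lid front sits lower than before pressing.

**Pin and bystanders:** The pin showed no slip in the jaws. The multimeter, screwdriver, solder spool and test cell look unmoved in the last side picture.

**What was less clean:** A side load of about 4 N in x remained (6.5 N before I eased it), so the pin is leaning lightly on the hole wall. My estimates of the hole position from different views disagreed by about 2–3 mm, and I settled it with a close wrist view just above the lid.

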